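# Push the block home in the drilling jig and snap its toggle clamp shut

### The job

The aluminium block lies loose between the rails of the drilling jig: push it along them until its end sits flush against the blue end stop, and only then push the red clamp handle over past its dead point until it snaps down into lock and the clamp's rubber pad holds the block there. Just push with the fingers: the block must not be lifted or tipped, and the other things on the bench and on the jig plate stay where they are.

Things in the scene. Friction and masses are not known exactly. Their poses are not given: they have to be found in the camera images.
- jig: Grey jig plate, 275 x 148 x 12 mm, fixed; place and heading vary. Origin on the bench (12 mm below the plate's top) under the middle of the end stop's face. x axis: along the rails, from block to stop to clamp; z up. Plate spans x -150 to 125, y -100 to 48 mm. Two rails 8 mm wide, 10 mm tall, x -110 to -5 mm, 60 mm apart inside. Clamp base x 18 to 103 mm; its cheeks, 44 mm wide, rise 62 mm above the plate.
- stop_face (a point): Middle of the blue end stop's face, 15 mm above the plate (27 mm above the bench). The stop is a bar 12 mm thick, 76 mm wide, 22 mm tall; the face looks to jig -x, at jig x = 0.
- block: Loose aluminium block, 80 mm (its x) x 55 mm (its y) x 30 mm tall, about 0.36 kg, dark holes on top. It rests on the plate between the rails, x axis within 2 degrees of the jig's; origin at the centre of its underside. Starts 20 to 48 mm short of the stop; when home its +x end touches the stop's face and its origin is at jig x = -40 mm.
- block_end (a point): Centre of the block's +x end face, 15 mm above its underside: the face that must meet the stop.
- clamp_handle (a joint): Handle angle, rad. 0: open, standing up, leaning 0.09 rad from vertical to jig -x (the block). Grows as it swings over to jig +x and down. Dead point about 1.2; lock 1.45, nearly level (about 12 degrees up), pointing to jig +x. A spring drives it away from the dead point: let go before it, it flies back open, beyond it snaps on to 1.45. Takes about 5 to 6 N near its end to start. Needs no lifting.
- handle_pivot (a point): The handle's hinge axis (along the jig's y), mid-width: jig x = 70 mm, y = 0, 68 mm above the bench.
- handle_tip (a point): Free end of the handle, on its centre line, 115 mm from the pivot. The outer 80 mm is a red round grip 22 mm across; nearer the pivot a flat steel bar. Push on the side that faces the block while it stands up, which becomes its upper side.
- clamp_arm: Steel holding arm, 16 mm wide, 87 mm long; origin on its hinge at jig x = 45 mm, 57 mm above the bench. Raised while open, its end about 140 mm above the bench, on the block's side of the handle; level when locked. The handle moves it; it need not be touched.
- pad (a point): Underside of the clamp's sprung rubber pad (18 mm across), 75 mm along the holding arm from its hinge. When locked it stands on the block's top about 30 mm from the stop and presses with some 4 to 12 N.
- bushing: brass drill bushing standing on the jig plate, ring 28 mm across, 28 mm tall; origin at its underside centre; leave it alone
- bolt: steel hex bolt standing on its head on the jig plate, head 26 mm across, 42 mm tall; origin at its underside centre; leave it alone
- oiler: yellow oil bottle with red cap, 48 mm across, 130 mm tall, standing on the bench; origin at its underside centre; leave it alone
- wrench: open-ended steel wrench lying on the bench beyond the jig; leave it alone
- screwdriver: screwdriver lying on the bench to the robot's right; leave it alone
- brass_bar: short brass round bar standing on the bench on the robot's side of the jig, 36 mm across, 55 mm tall; origin at its underside centre; leave it alone
- mug: blue mug, 76 mm across, 90 mm tall, on the bench; origin at its underside centre; leave it alone
Things that resemble listed ones, but are neither listed nor needed, are in the scene too. There is more than one size of the block; the job needs the middle-sized.

How it is judged:
By the outcome, as a careful person would: the job done as asked, in the order asked, and still so for the second after the job is handed in, with the robot touching nothing.
It also fails if it takes over 51 s, if anything falls off the work surface, if the arm or the gripper's body presses on something with over 40 N, if the wrist force passes 120 N, or if a joint passes its speed limit or range.

### The arm

A 6-joint arm with a two-finger parallel gripper is mounted at the origin on the work surface. World frame = base frame: x ahead of the robot, y to its left, z up, the work surface at z = 0. Lengths are in mm, angles in degrees, forces in N, time in s.
With the tool pointing down it reaches from about 425 to 925 mm from the base axis. Payload 12.5 kg.
Tool frame: the origin (TCP) lies at the very end of the fingers, on their centre line; the grasp point (between the pads) lies hold_point_z behind it (hold_point_z is the distance from the TCP to the grasp point, in mm); x points along the fingers, y is the direction in which the jaws open and shut, and the axes are right-handed (so a half turn about x gives the same grasp; the last joint's range is limited). The gripper opens to 85 mm and grips with 20 to 120 N. Pads are 22 mm wide; open, the fingers measure 114 mm over their backs; the gripper's body (76 mm by 85 mm) begins 54 mm behind the grasp point. The pads swing forward as they close: fully open they stand 13 mm farther back than shut.
Start: joints at [60.928, 28.126, 89.318, -0, 62.55, -6.05], TCP at [244.407, 575.248, 231.327] pointing down, gripper open.
Joint ranges: [-177.58, 177.58], [-47.91, 125.51], [2.72, 160], [-65.01, 245.01], [3.68, 167.84], [-153.87, 153.87]. Speed limits (degrees/s): [127.2, 127.2, 159.86, 180, 180, 180].

### API

Orientations are given as [roll, pitch, yaw] about the fixed x, y, z axes, in that order (R = Rz(yaw) Ry(pitch) Rx(roll)).
In Python, from bench import get_obs, snapshot, sign_off, hold_point_z gives the robot as it stands.
- The arm moves only by the shell command python3 -m jog 'ROWS' [FORCE]. ROWS is JSON, a list that holds one entry, the list of rows, each a list of 7 numbers: the shift along the tool's x, y, z scaled (see below), then the turn, a rotation vector about the tool's x, y, z scaled (see below), then the opening, from -1 (shut) to 1 (fully open), so that 0 is half open. In form: [[[tx, ty, tz, rx, ry, rz, fingers], ...]]. A call has 1 to 10 rows; each row is the pose to reach, as a shift and turn from the pose commanded when the call began, along the tool's axes at that moment; what a row does not reach only later rows make up. The controller multiplies each number of a shift by 150 mm and each number of a turn by 45 degrees. A row lasts 1/10 s, in which the tool goes at most 50 mm and 8.59 degrees, less where a joint would pass 70% of its speed; a pose out of reach is approached as far as the arm can. A call with a number of a shift or a turn outside -1 to 1 is refused whole. A call with a gripper value outside its range is refused whole. The fingers move at their own pace and stop on an object; FORCE is the grip in N (left out, the last holds). Time passes only in rows, so rows that repeat a pose let the fingers close. It gives the time, the measured TCP pose, the force and the opening at its end, in the units of the state.
- get_obs(): the state, without advancing time (a new reading comes with each control period).
- snapshot(name): name is "scene" or "top" or "wrist"; returns a dict with "frame" (420x560x3 uint8, blue, green, red), "camera_matrix" (3x3 intrinsics, pixels), "extrinsics" (4x4, takes a point from camera to world coordinates); the wrist camera has in their place "mount" (4x4, takes a point from camera to tool coordinates, whose origin is the TCP and whose axes are the tool frame's). Camera axes: x right, y down, z forward; pixel columns grow to the right and rows downward; lengths in mm; the calibration is good to about 2 mm. A picture is of the moment at which its call begins: read the wrist's pose just before it. There is no depth.
- sign_off(): hands the job in, once; it reports no verdict.
The state is a dict: "clock": time; "joint_positions": joint angles; "dq": joint speeds; "joint_torque": joint torques, N m; "tool_pos": TCP position; "tool_rot": TCP orientation; "force": force on the tool from outside, world axes, zero at the start; "wrist_torque": the same for the moment, N m; "gripper_width": opening from 0.0 (shut) to 1.0 (fully open).
Only numpy, scipy, OpenCV 4.12 (cv2) and the standard library are available. Lean on these libraries where they do the work, as an engineer would, in place of code of your own. Each camera call takes 0.05 s, during which the arm holds its last target. There are 200 camera calls.

## Working session

There is one attempt and no reset: what is moved stays moved. The work goes in short steps, Python scripts to look and compute and a shell command to move; the robot and the scene stay as the last step left them, time stands still between calls to the robot, and variables do not carry over. Pictures are saved under pics/ and viewed, about 8 in all and at most 12, crops included, and the job is handed in when it is done.

```bash
mkdir -p pics; ls; cat > h.py <<'E'
import numpy as np, cv2
from scipy.spatial.transform import Rotation as R
from bench import get_obs, snapshot, hold_point_z
def cam(name,fn=None):
    o=get_obs(); s=snapshot(name); s['obs']=o
    if 'mount' in s:
        T=np.eye(4);T[:3,:3]=R.from_euler('xyz',o['tool_rot'],degrees=True).as_matrix();T[:3,3]=o['tool_pos']
        s['E']=T@np.array(s['mount'])
    else: s['E']=np.array(s['extrinsics'])
    s['K']=np.array(s['camera_matrix'])
    if fn: cv2.imwrite('pics/'+fn,s['frame'])
    return s
def ray(s,uv,z):
    d=s['E'][:3,:3]@np.linalg.inv(s['K'])@np.array([uv[0],uv[1],1.]); c=s['E'][:3,3]
    return c+d*(z-c[2])/d[2]
def proj(s,p):
    q=np.linalg.inv(s['E'])@np.append(p,1); q=s['K']@q[:3]; return q[:2]/q[2]
E
python3 - <<'E'
from h import *
import pickle
a=cam('scene');b=cam('top')
pickle.dump((a,b),open('s0.pkl','wb'))
cv2.imwrite('pics/a.png',cv2.resize(a['frame'],(800,600)));cv2.imwrite('pics/b.png',cv2.resize(b['frame'],(800,600)))
print(get_obs(),hold_point_z,a['E'],b['E'],a['K'])
E
```

```text
pics
{'clock': 0.1, 'joint_positions': array([ 6.09274884e+01,  2.81605062e+01,  8.93459140e+01, -3.22690351e-04,
        6.25506658e+01, -6.04847818e+00]), 'dq': array([ 0.06051273, -0.08802978, -0.11270665,  0.02636071, -0.10990251,
        0.04225166]), 'joint_torque': array([ 2.52696918e-03, -6.19450450e+01, -2.62029451e+01, -1.09250427e-04,
        2.90534554e-03,  5.43857277e-05]), 'tool_pos': array([244.31187117, 575.05527991, 230.79254067]), 'tool_rot': array([ -95.76121547,   89.94291331, -118.78510001]), 'force': array([ 1.45690139,  0.86212271, -0.16586497]), 'wrist_torque': array([-0.01321147,  0.02549784, -0.02999484]), 'gripper_width': 0.9975155081183248} 18.700000000000003 [[ 6.54754737e-01  4.10273941e-01 -6.34800385e-01  1.29728086e+03]
 [ 7.55757492e-01 -3.42849578e-01  5.57929010e-01 -6.44497296e+02]
 [ 1.12626892e-02 -8.45061809e-01 -5.34549990e-01  7.40773080e+02]
 [ 0.00000000e+00  0.00000000e+00  0.00000000e+00  1.00000000e+00]] [[ 2.01293770e-02 -9.96174219e-01  8.50395976e-02  4.41737222e+02]
 [-9.99631090e-01 -2.16043648e-02 -1.64600989e-02  1.00521639e+01]
 [ 1.82343526e-02 -8.46768941e-02 -9.96241603e-01  1.56767028e+03]
 [ 0.00000000e+00  0.00000000e+00  0.00000000e+00  1.00000000e+00]] [[416.50417424   0.         284.12989569]
 [  0.         416.50417424 213.33006746]
 [  0.           0.           1.        ]]
```

View pics/a.png

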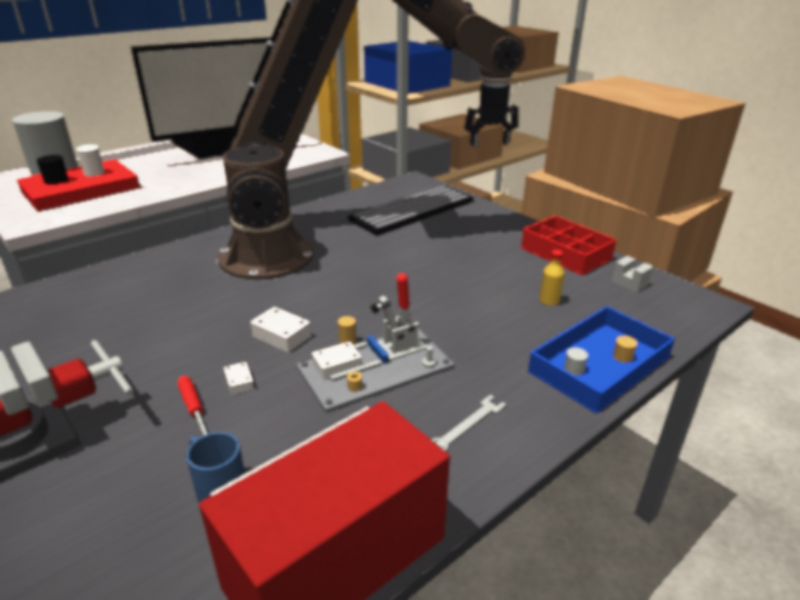

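View pics/b.png

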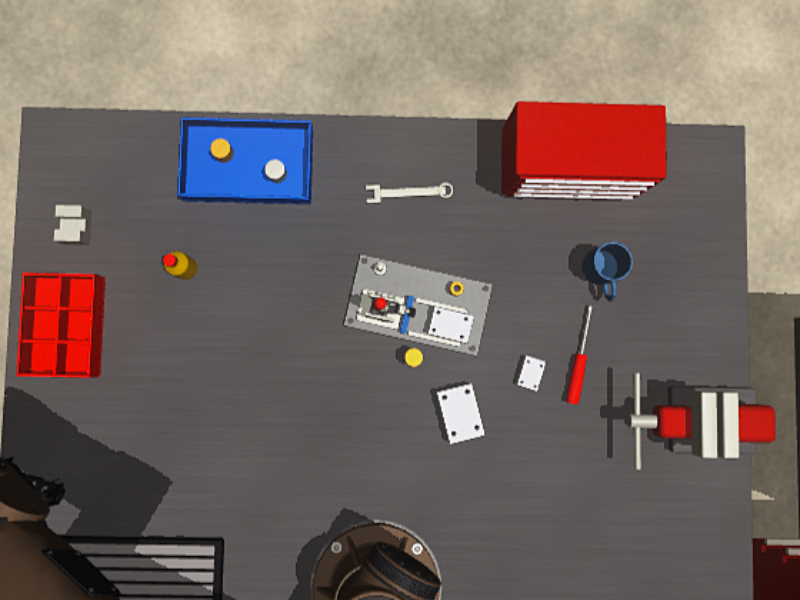

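The top view shows the jig plate with corners at about (360,255), (492,283), (477,355) and (345,326) in the 800-wide picture. The blue stop is at (407,315), the block at (451,324), the handle at (380,304), and the brass bar at (413,357). Jig x points roughly to world +y.

```bash
cat > jig.py <<'E'
from h import *
import pickle
a,b=pickle.load(open('s0.pkl','rb'))
k=1/1.42857
P=np.array([ray(b,np.array(p)*k,12)[:2] for p in [(360,255),(492,283),(477,355),(345,326)]])
print(P.round(0), np.linalg.norm(np.roll(P,-1,0)-P,axis=1))
ex=(P[0]-P[1])+(P[3]-P[2]); yaw=np.degrees(np.arctan2(ex[1],ex[0]))
c=P.mean(0); Rz=R.from_euler('z',yaw,degrees=True).as_matrix()[:2,:2]
o=c-Rz@np.array([-12.5,-26]); print('yaw',yaw,'orig',o)
f=b['frame'].astype(int); B,G,Rr=f[...,0],f[...,1],f[...,2]
for n,m,z in [('stop',(B>120)&(Rr<90),34),('block',(B>200)&(Rr>200)&(G>200),42),('brass',(Rr>150)&(B<90)&(G>110),12)]:
    m=m.astype(np.uint8); m[:,:235]=0;m[:,350:]=0;m[:175]=0;m[255:]=0
    N,l,st,ce=cv2.connectedComponentsWithStats(m)
    for i in range(1,N):
        if st[i,4]>8: p=ray(b,ce[i],z)[:2]; print(n,st[i],p,'jig',Rz.T@(p-o))
for q in [(-40,0,12),(-115,0,30),(60,0,160),(170,0,100)]: print(q,Rz@np.array(q[:2])+o)
t=get_obs()['tool_rot']; print(R.from_euler('xyz',t,degrees=True).as_matrix().round(3))
E
python3 jig.py
```

```text
[[ 653.   45.]
 [ 602. -223.]
 [ 457. -194.]
 [ 509.   72.]] [272.94250589 148.64746226 271.13174588 146.67722767]
yaw 79.01586509753795 orig [532.28580963 -57.90039291]
stop [285 207   5   9  32] [560.29049202 -55.87313494] jig [  7.3260517  -27.10536805]
stop [280 219   7  15  54] [516.38475098 -46.25035398] jig [ 8.40686716 17.82951648]
block [265 184   3   4   9] [629.19125078   3.94393209] jig [ 79.17542498 -83.34648845]
block [262 186   8   6  14] [619.12700242   2.83263702] jig [ 76.16687539 -73.67836035]
block [258 204   8   4  12] [572.91758753  16.94923558] jig [ 81.22024611 -25.625766  ]
block [277 208   6   5  17] [561.88204912 -35.85638551] jig [ 27.27934469 -24.85383286]
block [292 209  40  31 569] [ 519.94816888 -134.53835785] jig [-77.58473517  -2.49076658]
block [280 214   4   5  14] [544.45849764 -39.83892209] jig [20.04993394 -8.50830246]
block [250 220  30  10 117] [520.28881706  -2.97708955] jig [51.63123427 22.24213862]
block [286 232  36  10  80] [ 487.45530882 -103.85398546] jig [-53.65359892  35.25333736]
brass [315 197  10  10  48] [ 590.73438671 -151.03477584] jig [-80.29153232 -75.12336043]
brass [284 244  12  11 117] [451.71296963 -66.55845784] jig [-23.85157051  77.44706075]
(-40, 0, 12) [524.66432254 -97.16759213]
(-115, 0, 30) [ 510.37403425 -170.79359067]
(60, 0, 160) [543.71804027   1.00040591]
(170, 0, 100) [564.67712977 108.98520377]
[[-0.     0.391  0.92 ]
 [-0.001  0.92  -0.391]
 [-1.    -0.001 -0.   ]]
```

```bash
cat > go.py <<'E'
# go.py X Y Z heading_of_tool_y [tilt]: prints shift and turn in jog units from the measured pose
import sys; from h import *
def go(p,head,tilt=0):
    o=get_obs(); M=R.from_euler('xyz',o['tool_rot'],degrees=True).as_matrix()
    h=np.radians(head); y=np.array([np.cos(h),np.sin(h),0]); x=np.array([0,0,-1.]); T=np.c_[x,y,np.cross(x,y)]
    if tilt: T=R.from_rotvec(y*np.radians(tilt)).as_matrix()@T
    print('from',o['tool_pos'].round(1),'F',o['force'].round(1),'t',o['clock'])
    print((M.T@(np.array(p)-o['tool_pos'])/150).round(3), (R.from_matrix(M.T@T).as_rotvec(degrees=True)/45).round(3))
if __name__=='__main__': a=list(map(float,sys.argv[1:])); go(a[:3],*a[3:])
E
python3 -m jog '[[[-0.47,-0.465,0.95,0.867,0,0,-0.5],[-0.47,-0.465,0.95,0.867,0,0,-0.5],[-0.47,-0.465,0.95,0.867,0,0,-0.5],[-0.47,-0.465,0.95,0.867,0,0,-0.5],[-0.47,-0.465,0.95,0.867,0,0,-0.5],[-0.47,-0.465,0.95,0.867,0,0,-0.5]]]'
python3 go.py 500 -130 330 -11; python3 -c "from h import *;print(cam('wrist')['mount'])"
```

```text
clock: 0.7
tool_pos: [348.8, 454.7, 301.9]
tool_rot: [120.0, 90.0, 57.9]
force: [-0.6, -0.7, 0.8]
gripper_width: 0.253
from [348.8 454.7 301.9] F [-0.6 -0.7  0.8] t 0.7
[-0.188 -0.928  3.918] [ 0.863 -0.    -0.   ]
[[-5.55650230e-04 -2.56890290e-01  9.66440412e-01 -1.41744894e+02]
 [ 9.99999463e-01  7.02719400e-04  7.61735242e-04 -3.29291756e-01]
 [-8.74818813e-04  9.66440316e-01  2.56889761e-01 -6.67034156e+01]
 [ 0.00000000e+00  0.00000000e+00  0.00000000e+00  1.00000000e+00]]
```

```bash
python3 -m jog '[[[-0.1,0.1,0.98,0.863,0,0,-0.5],[-0.1,0.1,0.98,0.863,0,0,-0.5],[-0.1,0.1,0.98,0.863,0,0,-0.5],[-0.1,0.1,0.98,0.863,0,0,-0.5],[-0.1,0.1,0.98,0.863,0,0,-0.5]]]' | head -2
python3 go.py 538 -28 330 -11
```

```text
clock: 1.25
tool_pos: [430.9, 331.8, 316.4]
from [430.9 331.8 316.4] F [0.3 1.  0.2] t 1.25
[-0.09   1.163  2.216] [-0.003  0.     0.001]
```

```bash
python3 -m jog '[[[-0.09,0.5,1,0,0,0,-0.5],[-0.09,0.5,1,0,0,0,-0.5],[-0.09,0.5,1,0,0,0,-0.5],[-0.09,0.5,1,0,0,0,-0.5]]]' | head -2
python3 -m jog '[[[0,0.66,1,0,0,0,-0.5],[0,0.66,1,0,0,0,-0.5],[0,0.66,1,0,0,0,-0.5],[0,0.66,1,0,0,0,-0.5],[0,0.66,1,0,0,0,-0.5]]]' | head -2
python3 go.py 538 -28 330 -11
python3 - <<'E'
from h import *; import pickle
s=cam('wrist','w1.png'); pickle.dump(s,open('w1.pkl','wb'))
cv2.imwrite('pics/w1b.png',cv2.resize(s['frame'],(800,600)))
E
```

```text
clock: 1.65
tool_pos: [476.3, 168.6, 330.2]
clock: 2.15
tool_pos: [545.8, 2.6, 329.3]
from [545.8   2.6 329.3] F [-0.5 -0.4  0.6] t 2.15
[-0.005 -0.013  0.21 ] [0.003 0.001 0.002]
```

View pics/w1b.png

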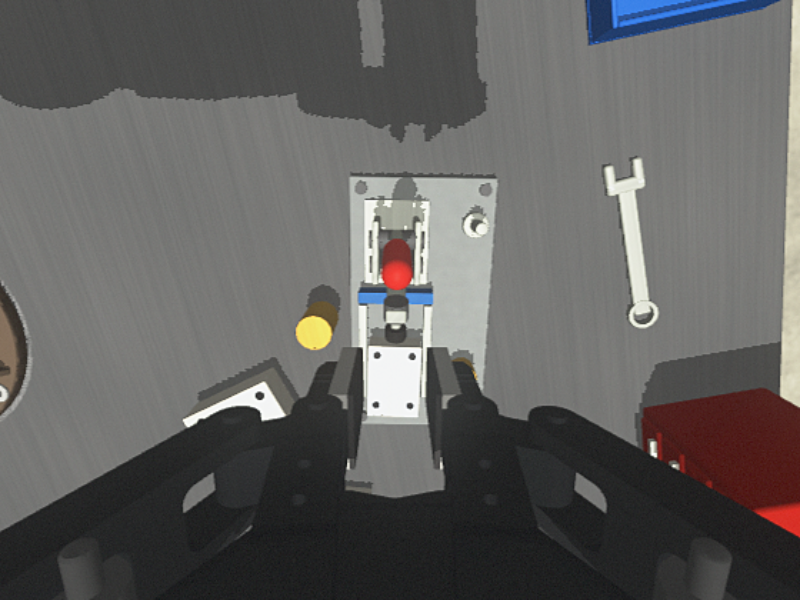

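The wrist view is clear. The plate's far edge runs (352,178) to (496,180), the stop's lower edge is at v≈304 for u 358–433, the block top spans (368,347) to (420,416), and the handle tip is at (397,275).

```bash
cat > m.py <<'E'
from h import *; import pickle
s=pickle.load(open('w1.pkl','rb')); f=s['frame'].astype(int); k=.7
B,G,Rr=f[...,0],f[...,1],f[...,2]
w=lambda u,v,z: ray(s,np.array([u,v])*k,z)[:2]
m=((B>100)&(B-Rr>60)).astype(np.uint8); m[:,:240]=0;m[:,310:]=0;m[:190]=0;m[225:]=0
ys,xs=np.nonzero(m); print('blue',xs.min(),xs.max(),ys.min(),ys.max())
lo=[ys[xs==c].max()+1 for c in range(xs.min()+2,xs.max()-1)]; cs=np.arange(xs.min()+2,xs.max()-1)+.5
l,r=xs.min(),xs.max()+1; med=[np.median(lo[:10]),np.median(lo[-10:])]; print('lower edge',lo)
A=ray(s,(l,med[0]),34)[:2]; C=ray(s,(r,med[1]),34)[:2]; print('stop L,R',A,C,'len(76)',np.linalg.norm(A-C),'mid',(A+C)/2)
d=A-C; print('yaw from stop',np.degrees(np.arctan2(d[1],d[0]))-90)
b=((B>185)&(G>185)&(Rr>185)).astype(np.uint8); b[:,:255]=0;b[:,296]=0;b[:240]=0
cn=max(cv2.findContours(b,0,2)[0],key=cv2.contourArea); rc=cv2.minAreaRect(cn); bx=cv2.boxPoints(rc); print('block px',bx.round(1))
bw=np.array([ray(s,p+.5,42)[:2] for p in bx]); print(bw.round(1),'c',bw.mean(0),np.linalg.norm(np.roll(bw,-1,0)-bw,axis=1))
p1,p2=w(352,178,12),w(496,180,12); e=p1-p2; print('plate edge',p1,p2,np.linalg.norm(e),'yaw',np.degrees(np.arctan2(e[1],e[0]))-90)
yaw=np.degrees(np.arctan2(e[1],e[0]))-90
for yw in (yaw,79): 
  Rz=R.from_euler('z',yw,degrees=True).as_matrix()[:2,:2]; print(yw,'orig from plate', (p1+p2)/2-Rz@[125,-26],'block ctr jig',Rz.T@(bw.mean(0)-(A+C)/2))
E
python3 m.py
```

```text
blue 251 302 205 212Traceback (most recent call last):
  File "m.py", line 7, in <module>
    lo=[ys[xs==c].max()+1 for c in range(xs.min()+2,xs.max()-1)]; cs=np.arange(xs.min()+2,xs.max()-1)+.5
        ~~~~~~~~~~~~~^^
    return umr_maximum(a, axis, None, out, keepdims, initial, where)
ValueError: zero-size array to reduction operation maximum which has no identity
```

```bash
sed -i 's/^lo=.*/lo=[ys[xs==c].max()+1 for c in range(xs.min()+2,xs.max()-1) if (xs==c).any()]/' m.py; python3 m.py
```

```text
blue 251 302 205 212
lower edge [np.int64(212), np.int64(212), np.int64(212), np.int64(212), np.int64(212), np.int64(212), np.int64(212), np.int64(212), np.int64(212), np.int64(213), np.int64(213), np.int64(213), np.int64(213), np.int64(213), np.int64(213), np.int64(213), np.int64(209), np.int64(208), np.int64(208), np.int64(209), np.int64(213), np.int64(213), np.int64(213), np.int64(213), np.int64(213), np.int64(213), np.int64(213), np.int64(213), np.int64(213), np.int64(213), np.int64(213), np.int64(213), np.int64(213), np.int64(213), np.int64(213)]
stop L,R [498.3218743 -46.0604806] [571.73691733 -61.58105891] len(76) 75.03770315101748 mid [535.02939581 -53.82076976]
yaw from stop 78.0629397139603
block px [[257. 242.]
 [295. 242.]
 [295. 292.]
 [257. 292.]]
[[ 499.1  -90.8]
 [ 553.4 -101.1]
 [ 539.5 -180.9]
 [ 482.7 -170.2]] c [ 518.66942777 -135.75546393] [55.22695639 81.0155688  57.74231924 81.02934204]
plate edge [515.56117761  74.68864832] [654.90748096  46.13004185] 142.24270196097498 yaw 78.4177881565827
78.4177881565827 orig from plate [534.66702709 -56.82524003] block ctr jig [-83.55096237  -0.42349883]
79 orig from plate [535.8608981  -57.33301896] block ctr jig [-83.55095214   0.42551266]
```

```bash
python3 go.py 505 -203 200 -11.3
```

```text
from [545.1   4.2 329.4] F [-1.   0.2  1.5] t 2.2
[ 8.620e-01 -1.000e-03  1.407e+00] [0.01  0.    0.002]
```

```bash
python3 -m jog '[[[0.2,0,0.95,0.01,0,0,-0.7],[0.2,0,0.95,0.01,0,0,-0.7],[0.2,0,0.95,0.01,0,0,-0.7],[0.2,0,0.95,0.01,0,0,-0.7]]]' | head -2
python3 -m jog '[[[0.4,0,0.457,0,0,0,-0.7],[0.4,0,0.457,0,0,0,-0.7],[0.66,0,0.457,0,0,0,-0.7],[0.66,0,0.457,0,0,0,-0.7],[0.66,0,0.457,0,0,0,-0.7]]]' | head -2
python3 go.py 505 -203 20 -11.3
```

```text
clock: 2.6
tool_pos: [516.7, -137.1, 298.9]
clock: 3.1
tool_pos: [505.0, -200.7, 201.9]
from [ 505.  -200.7  201.9] F [0.1 0.5 0.5] t 3.1
[1.213 0.004 0.016] [ 0.003 -0.001  0.001]
```

```bash
python3 -m jog '[[[0.3,0,0.02,0,0,0,-0.7],[0.6,0,0.02,0,0,0,-0.7],[0.85,0,0.02,0,0,0,-0.7],[0.85,0,0.02,0,0,0,-0.7],[0.85,0,0.02,0,0,0,-0.7]]]' | head -2
python3 -m jog '[[[0.15,0,0,0,0,0,-0.7],[0.3,0,0,0,0,0,-0.7],[0.36,0,0,0,0,0,-0.7],[0.36,0,0,0,0,0,-0.7],[0.36,0,0,0,0,0,-0.7]]]' 
python3 go.py 505 -203 20 -11.3
python3 - <<'E'
from h import *
s=cam('wrist'); cv2.imwrite('pics/w2.png',cv2.resize(s['frame'],(800,600)))
E
```

```text
clock: 3.6
tool_pos: [505.1, -204.6, 75.7]
clock: 4.1
tool_pos: [504.7, -205.3, 21.5]
tool_rot: [74.9, 89.9, -26.4]
force: [0.0, 0.5, -0.3]
gripper_width: 0.149
from [ 504.7 -205.3   21.5] F [ 0.   0.5 -0.3] t 4.1
[ 0.01  -0.001 -0.015] [-0.     0.001 -0.003]
```

View pics/w2.png

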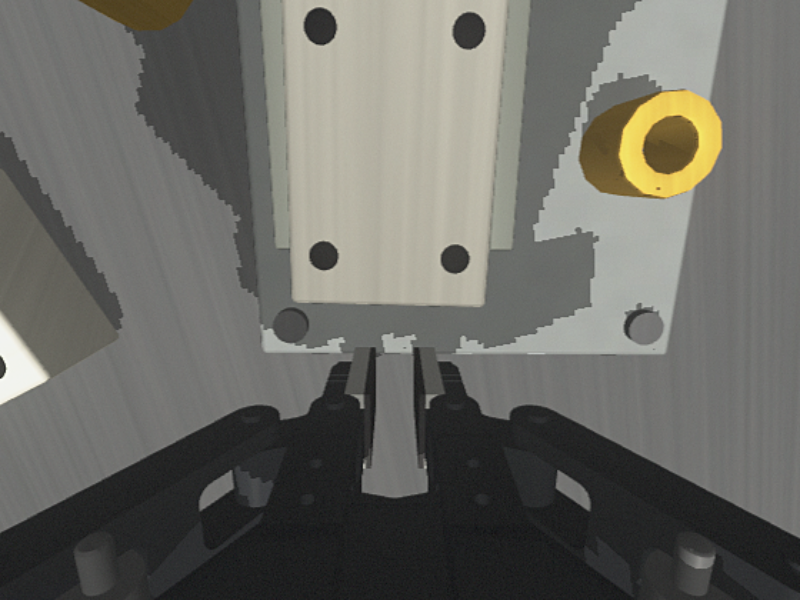

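The block end is centred at u≈390 and the fingers at u≈396, so they are about 2 mm off laterally, which I'll correct. The path is clear and the bushing is well to the side.

```bash
python3 -m jog '[[[0.01,-0.013,-0.03,0,0,0,-0.7],[0.01,-0.013,-0.06,0,0,0,-0.7],[0.01,-0.013,-0.09,0,0,0,-0.7],[0.01,-0.013,-0.115,0,0,0,-0.7],[0.01,-0.013,-0.14,0,0,0,-0.7],[0.01,-0.013,-0.16,0,0,0,-0.7],[0.01,-0.013,-0.18,0,0,0,-0.7],[0.01,-0.013,-0.2,0,0,0,-0.7],[0.01,-0.013,-0.22,0,0,0,-0.7],[0.01,-0.013,-0.24,0,0,0,-0.7]]]'
python3 -m jog '[[[0,0,-0.013,0,0,0,-0.7],[0,0,-0.026,0,0,0,-0.7],[0,0,-0.039,0,0,0,-0.7],[0,0,-0.052,0,0,0,-0.7],[0,0,-0.065,0,0,0,-0.7],[0,0,-0.078,0,0,0,-0.7],[0,0,-0.09,0,0,0,-0.7],[0,0,-0.1,0,0,0,-0.7]]]'
python3 go.py 516.6 -145 20 -11.3
python3 - <<'E'
from h import *
s=cam('wrist'); cv2.imwrite('pics/w3.png',cv2.resize(s['frame'],(800,600)))
E
```

```text
clock: 5.15
tool_pos: [509.1, -169.2, 18.4]
tool_rot: [85.3, 90.0, -16.0]
force: [-0.8, -4.4, 2.7]
gripper_width: 0.152
clock: 5.95
tool_pos: [512.0, -154.5, 18.3]
tool_rot: [177.9, 90.0, 76.5]
force: [-0.9, -4.2, 3.9]
gripper_width: 0.149
from [ 512.  -154.5   18.3] F [-0.9 -4.2  3.9] t 5.95
[-0.012  0.018 -0.068] [-0. -0. -0.]
```

View pics/w3.png

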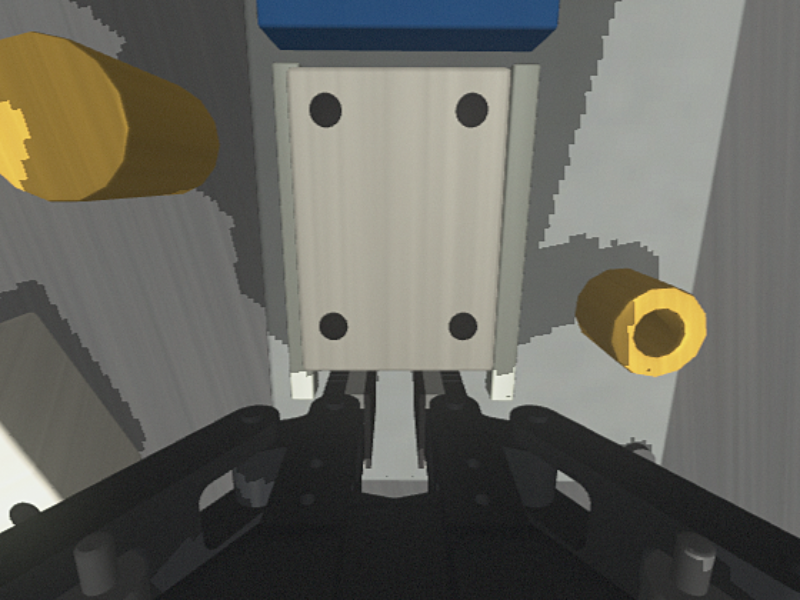

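The block is moving squarely between the rails. Its far edge is at v≈68 and the stop's foot at v≈50, so roughly 8–10 mm remain.

```bash
python3 -m jog '[[[0,0,-0.01,0,0,0,-0.7],[0,0,-0.02,0,0,0,-0.7],[0,0,-0.03,0,0,0,-0.7],[0,0,-0.038,0,0,0,-0.7],[0,0,-0.046,0,0,0,-0.7],[0,0,-0.053,0,0,0,-0.7]]]'
python3 -m jog '[[[0,0,-0.005,0,0,0,-0.7],[0,0,-0.01,0,0,0,-0.7]]]'
```

```text
clock: 6.6
tool_pos: [513.5, -146.7, 18.2]
tool_rot: [-136.2, 90.0, 122.5]
force: [-0.5, -3.7, 2.5]
gripper_width: 0.151
clock: 6.8
tool_pos: [513.8, -145.2, 18.2]
tool_rot: [-132.0, 90.0, 126.7]
force: [-1.3, -3.6, 1.6]
gripper_width: 0.152
```

```bash
for i in 1; do python3 -m jog '[[[0,0,-0.005,0,0,0,-0.7],[0,0,-0.01,0,0,0,-0.7],[0,0,-0.01,0,0,0,-0.7]]]' | grep -E "pos|force"
python3 -m jog '[[[0,0,-0.005,0,0,0,-0.7],[0,0,-0.01,0,0,0,-0.7],[0,0,-0.01,0,0,0,-0.7]]]'| grep -E "pos|force"; done
```

```text
tool_pos: [513.9, -144.3, 18.3]
force: [-3.2, -8.8, 2.6]
tool_pos: [513.8, -144.1, 18.3]
force: [-8.7, -22.1, 2.7]
```

```bash
python3 - <<'E'
from h import *
s=cam('wrist'); cv2.imwrite('pics/w4.png',cv2.resize(s['frame'][0:300,150:450],(600,600),interpolation=cv2.INTER_CUBIC)); print(s['obs']['force'])
E
```

```text
[ -8.70867465 -22.06045332   2.70178805]
```

View pics/w4.png

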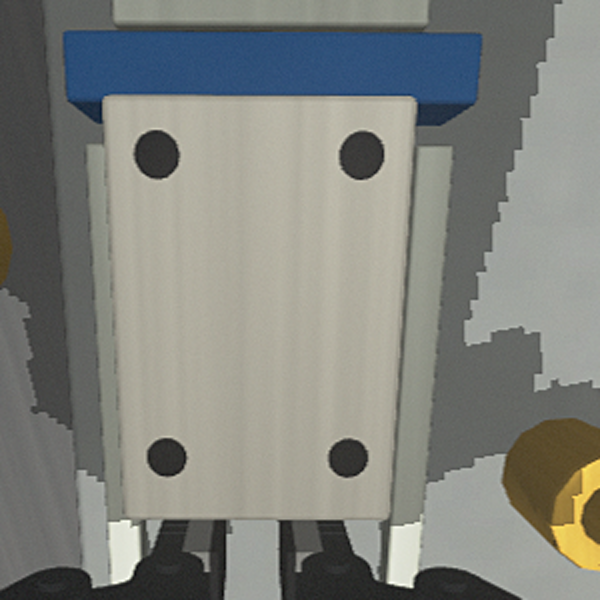

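The block's +x end meets the stop face, square across its full width. The reaction is about 22 N and the TCP is at jig x ≈ -90.5, as expected. Next I back off and rise, and check the handle and arm geometry.

```bash
python3 -m jog '[[[0,0,0.02,0,0,0,-0.7],[0,0,0.1,0,0,0,-0.7],[0,0,0.2,0,0,0,-0.7],[0,0,0.2,0,0,0,-0.7],[-0.3,0,0.2,0,0,0,-0.7],[-0.6,0,0.2,0,0,0,-1],[-0.9,0,0.2,0,0,0,-1],[-0.95,0,0.2,0,0,0,-1],[-0.95,0,0.2,0,0,0,-1]]]'
python3 - <<'E'
from h import *; import pickle
s=pickle.load(open('w1.pkl','rb')); o=np.array([534.5,-56]); Rz=R.from_euler('z',78.7,degrees=True).as_matrix()[:2,:2]
J=lambda u,v,z:(Rz.T@(ray(s,(u*.7,v*.7),z)[:2]-o)).round(1)
print('tip',J(397,275,183),'pad',J(396,330,130),'arm mid',J(396,305,140),J(396,340,120))
for q in [(20,0),(40,0),(60,0),(155,0)]: print(q,Rz@q+o)
E
```

```text
clock: 8.35
tool_pos: [508.8, -172.0, 162.0]
tool_rot: [79.0, 89.8, -22.3]
force: [-0.1, -0.0, -1.0]
gripper_width: 0.005
tip [63.8 -0. ] pad [ 7.4 -0.1] arm mid [31.1  0.2] [-4.8 -0.2]
(20, 0) [538.41892288 -36.38770683]
(40, 0) [542.33784577 -16.77541366]
(60, 0) [546.25676865   2.83687951]
(155, 0) [564.87165236  95.99527207]
```

```bash
python3 -m jog '[[[-0.3,0,0,0,0,0,-1],[-0.5,0,0,0,0,0,-1],[-0.5,0.017,-0.3,0,0,0,-1],[-0.5,0.017,-0.6,0,0,0,-1],[-0.5,0.017,-0.9,0,0,0,-1],[-0.5,0.017,-0.97,0,0,0,-1],[-0.5,0.017,-0.97,0,0,0,-1],[-0.5,0.017,-0.97,0,0,0,-1]]]'
python3 go.py 540 -28.5 165 -11.3
```

```text
clock: 9.15
tool_pos: [539.3, -30.2, 234.6]
tool_rot: [-85.3, 89.9, 173.4]
force: [-1.1, -0.2, -0.3]
gripper_width: -0.001
from [539.3 -30.2 234.6] F [-1.1 -0.2 -0.3] t 9.15
[ 0.464  0.003 -0.012] [-0.     0.     0.002]
```

```bash
python3 -m jog '[[[0.15,0,0,0,0,0,-1],[0.3,0,0,0,0,0,-1],[0.4,0,0,0,0,0,-1],[0.46,0,0,0,0,0,-1],[0.46,0,0,0,0,0,-1]]]'
python3 - <<'E'
from h import *
s=cam('scene'); cv2.imwrite('pics/s2.png',cv2.resize(s['frame'][120:300,190:340],(600,720),interpolation=cv2.INTER_CUBIC)[:600])
E
```

```text
clock: 9.65
tool_pos: [539.0, -30.7, 165.6]
tool_rot: [-89.2, 89.9, 169.4]
force: [-0.4, -0.0, -0.2]
gripper_width: 0.004
```

View pics/s2.png

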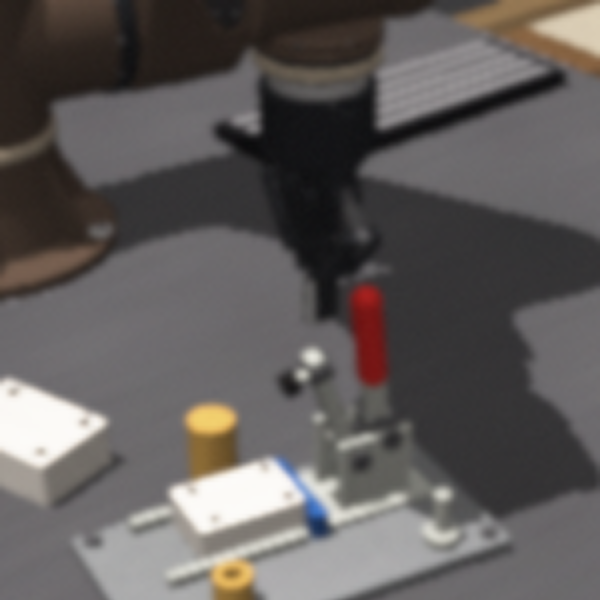

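The closed fingertips stand just beside the red grip's tip on the block side, above and clear of the raised holding arm. Next I push along the handle's arc.

```bash
python3 -m jog '[[[0.01,0,-0.05,0,0,0,-1],[0.015,0,-0.1,0,0,0,-1],[0.02,0,-0.149,0,0,0,-1],[0.025,0,-0.2,0,0,0,-1],[0.032,0,-0.25,0,0,0,-1],[0.038,0,-0.295,0,0,0,-1],[0.044,0,-0.333,0,0,0,-1],[0.062,0,-0.4,0,0,0,-1],[0.083,0,-0.455,0,0,0,-1],[0.104,0,-0.508,0,0,0,-1]]]'
```

```text
clock: 10.7
tool_pos: [554.9, 45.8, 151.2]
tool_rot: [109.3, 90.0, 7.9]
force: [0.5, -3.7, 4.0]
gripper_width: 0.0
```

```bash
python3 -m jog '[[[0.033,0,-0.055,0,0,0,-1],[0.07,0,-0.105,0,0,0,-1],[0.108,0,-0.149,0,0,0,-1],[0.155,0,-0.19,0,0,0,-1],[0.203,0,-0.227,0,0,0,-1],[0.23,0,-0.243,0,0,0,-1],[0.256,0,-0.259,0,0,0,-1],[0.283,0,-0.272,0,0,0,-1],[0.309,0,-0.285,0,0,0,-1],[0.309,0,-0.285,0,0,0,-1]]]'
python3 - <<'E'
from h import *
s=cam('scene'); cv2.imwrite('pics/s3.png',cv2.resize(s['frame'][120:300,190:340],(600,720),interpolation=cv2.INTER_CUBIC)[:600])
E
```

```text
clock: 11.7
tool_pos: [562.7, 87.1, 104.3]
tool_rot: [-84.9, 90.0, 173.8]
force: [0.3, 0.2, 0.0]
gripper_width: 0.0
```

View pics/s3.png

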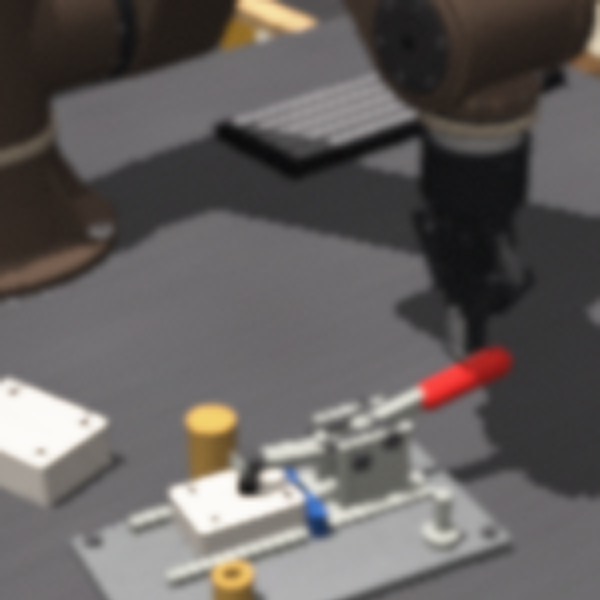

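The handle has snapped down, the pad stands on the block, and the tool force is zero. I retreat straight up and check from above.

```bash
python3 -m jog '[[[-0.3,0,0,0,0,0,-1],[-0.6,0,0,0,0,0,-1],[-0.9,0,0.2,0,0,0,-1],[-1,0,0.4,0,0,0,-1],[-1,0,0.6,0,0,0,-1],[-1,0,0.6,0,0,0,-1],[-1,0,0.6,0,0,0,-1]]]'
python3 - <<'E'
from h import *
s=cam('wrist'); b=cam('top')
im=np.hstack([cv2.resize(s['frame'][60:300,200:400],(500,600)),cv2.resize(b['frame'][160:270,230:350],(300,275))[:,:,:] if 0 else cv2.copyMakeBorder(cv2.resize(b['frame'][160:270,230:350],(300,275)),0,325,0,0,cv2.BORDER_CONSTANT)])
cv2.imwrite('pics/f.png',im)
import pickle; a,b0=pickle.load(open('s0.pkl','rb'))
o=np.array([534.5,-56]); Rz=R.from_euler('z',78.7,degrees=True).as_matrix()[:2,:2]
f=s['frame'].astype(int); m=((f[...,2]>120)&(f[...,1]<90)&(f[...,0]<90)).astype(np.uint8); m[:,:200]=0;m[:,400:]=0
cn=max(cv2.findContours(m,0,2)[0],key=cv2.contourArea); x,y,w,h=cv2.boundingRect(cn); print('grip',x,y,w,h,'tip jig',Rz.T@(ray(s,(x+w/2,y),92)[:2]-o))
E
```

```text
clock: 12.45
tool_pos: [545.1, -1.7, 255.1]
tool_rot: [128.8, 90.0, 27.4]
force: [0.2, -0.6, 0.1]
gripper_width: 0.001
grip 266 52 24 88 tip jig [183.13938297  -0.58197613]
```

View pics/f.png

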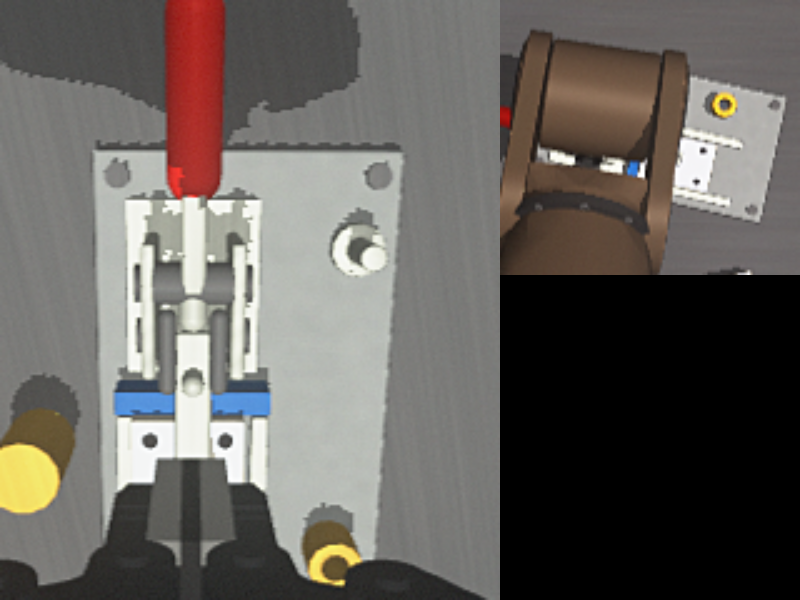

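The grip tip is at jig x = 183 against an expected 182.5 at lock, the block meets the stop, the bolt, bushing and brass bar are standing, and the robot is clear. I'm handing in.

```bash
python3 -c "
from bench import *; sign_off(); print(get_obs()['clock'])"
```

```text
the job is handed in; nothing more can be done
the job is handed in; nothing more can be done
```

The block is home against the blue stop and the clamp is locked on it. I handed in at about 12.6 s on the robot's clock, with the robot clear of everything.

- **Block:** I pushed the middle-sized block along the rails with the nearly shut fingers, about 42 mm by my measurement. It met the stop with about 22 N at the tool. The close view then showed its end square against the stop across its full width.
- **Clamp:** After backing off, I pushed the red handle over along its arc with the shut fingers, using about 5 N. It snapped past the dead point, and the tool force dropped to zero.
- **Last checks:** The grip tip was at jig x = 183 mm, against 182.5 mm expected when locked. The pad was seen on the block's top after the snap. From above, the block still met the stop, and the bushing, bolt and brass bar were standing.

Two things I did not check. The pad's holding force was not measured. In the last overhead picture the arm hid part of the jig, so the final check of the block rests on the wrist view. No check failed or disagreed.

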